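# Ballast the sample carrier with ring weights

### The arm

A 6-joint arm with a two-finger parallel gripper is mounted at the origin on the work surface. World frame = base frame: x ahead of the robot, y to its left, z up, the work surface at z = 0. Lengths are in m, angles in rad, forces in N, time in s.
With the tool pointing down it reaches from about 0.375 to 0.975 m from the base axis. Payload 3.8 kg.
Tool frame: the origin (TCP) lies at the very end of the fingers, on their centre line; the grasp point (between the pads) lies 19 mm behind it; z points along the fingers, x is the direction in which the jaws open and shut, and the axes are right-handed (so a half turn about z gives the same grasp; the last joint's range is limited). The gripper opens to 88 mm and grips with 3 to 60 N. Pads are 18 mm wide; open, the fingers measure 123 mm over their backs; the gripper's body (75 mm by 187 mm) begins 45 mm behind the grasp point.
Start: joints at [1.079, 0.264, 1.604, -0, 1.274, -0.037], TCP at [0.297, 0.606, 0.239] pointing down, gripper open.
Joint ranges: [-2.63, 2.63], [-0.94, 2.18], [0.31, 2.57], [-1.31, 4.45], [0, 2.66], [-2.55, 2.55]. Speed limits (rad/s): [2.57, 2.57, 3.14, 3.14, 3.14, 3.14].

### API

Orientations are given as a rotation vector (axis times angle).
In Python, from cell import arm gives the robot as it stands.
- The arm moves only by the tool move_arm, never from a script. Its argument "moves" is a list of rows, each a list of 4 numbers: the shift along the tool's x, y, z in cm, then the turn about the tool's z in degrees. A call has 1 to 12 rows; each row shifts and turns the commanded pose from where the row before left it, along the tool's axes as they then stand; what a row does not reach is not made up. A row lasts 1/8 s, in which the tool goes at most 62.5 mm and 10.7 degrees, less where a joint would pass 70% of its speed; a pose out of reach is approached as far as the arm can. A call is refused whole if a number of a shift passes 6.25 or a number of a turn 10.7, either way. A call with a gripper value outside its range is refused whole. "hand" is the finger opening in cm, from 0 to 8.81, set as the call begins (left out, the last holds). The fingers move at their own pace and stop on an object; "grip_force" is the grip in N (left out, the last holds). Time passes only in rows, so rows that do not move let the fingers close. It gives the time, the measured TCP pose, the force and the opening at its end, in the units of the state.
- arm.read_state(): the state, without advancing time (a new reading comes with each control period).
- arm.capture(name): name is "scene" or "top" or "wrist"; returns the picture (480x640x3 uint8, blue, green, red); there is no depth.
- arm.get_calibration(name): a dict with "fx", "fy", "cx", "cy" (pixels), "k1" (the pictures are not rectified: a ray, as slopes to the right and down, at radius r is drawn at 1 + k1 r^2 times it, then the intrinsics apply), "xyz" and "attitude" of the camera in the world. Camera axes: x right, y up, looking along -z (the intrinsics and any distortion apply to the point x, -y, -z); pixel columns grow to the right and rows downward; lengths in m; the calibration is good to about 2 mm. A picture is of the moment at which its call begins: read the wrist's pose just before it. get_calibration takes no time and is no camera call; for the wrist camera it gives the pose at the moment of the call.
- arm.finish_job(): hands the job in, once; it reports no verdict.
The state is a dict: "time_s": time; "q": joint angles; "joint_vel": joint speeds; "tau": joint torques, N m; "eef_pos": TCP position; "eef_rot": TCP orientation; "wrist_force": force on the tool from outside, world axes, zero at the start; "ft_torque": the same for the moment, N m; "width": finger opening in m.
Only numpy, scipy, OpenCV 4.12 (cv2) and the standard library are available. Lean on these libraries where they do the work, as an engineer would, in place of code of your own. Each camera call takes 0.05 s, during which the arm holds its last target. There are 200 camera calls.

### The job

Bring the spring scale with the clamped sample jar up to its working load: thread the steel ring weights from the mat onto the scale's spindle one at a time, each lowered gently down to its seat and let go, and stop once the needle rests in the marked sector of the dial. Never press or drop anything on the pan so hard that the needle passes the overload mark, leave rings that are not needed lying on the mat, and leave the other things on the bench where they are.

Things in the scene. Friction and masses are not known exactly. Their poses are not given: they have to be found in the camera images.
- scale: spring scale fixed to the bench: grey housing 270 x 130 mm, its top 45 mm up. Origin on the bench at the nominal spindle axis; x points from spindle to dial. A round aluminium pan (104 mm wide) over it sinks straight down under load. A closed sample jar of unknown weight (40 mm wide, top 40 mm above the pan) is clamped to the pan 88 mm from the spindle along the scale's y.
- spindle_nominal (a point): nominal centre of the spindle's tip at needle 0, 155 mm above the bench; fixed to the housing, does not move with the pan. Plain steel spindle, 11 mm diameter, 42 mm tall above its hub, flat tip with 1 mm bevel. The real spindle is upright but stands up to 6 mm off in the scale's x and up to 6 mm in its y, different each time, rigid sideways, not measured: find it by feel.
- seat_nominal (a point): nominal centre of the rings' seat at needle 0, 113 mm above the bench, fixed to the housing (same sideways error as the spindle). The seat is the top of a hub 33 mm wide, 8 mm high on the pan. Pan, hub, seat and spindle all sink 1 mm per 0.07 rad of needle. A ring pressed beside the spindle's tip pushes the pan down; once it drops over the tip the pan springs back up.
- dial (a point): centre of the dial, a white disc 116 mm wide on top of the housing. The marked sector (grey band) lies between two long black ticks at needle 1.37 and 1.97 rad. One thick dark tick at 2.6 rad is the overload mark. Short ticks are 0.25 rad apart from 0.
- needle (a joint): needle of the dial, rad; 0 points along the scale's y axis, growing clockwise seen from above (1.57: along the scale's x, away from the spindle) as the pan sinks, 0.07 rad per mm. The spring gives 0.25 N per mm: 1 rad is 3.6 N. Starts between 0.1 and 0.85; each ring adds 0.42 to 0.52, two or three rings are needed.
- mat: black rubber mat, fixed, 270 x 250 mm, 3 mm thick; origin at the centre of its underside, on the bench; x and y along its 270 and 250 mm sides
- ring1_c (a point): plain steel ring weight, about 170 g, 50 mm outer diameter, 12 mm thick, with a 13.5 mm bore; lies flat on the mat; the point is its centre, half-way up, and z is the bore's axis. All four rings are alike
- ring2_c (a point): plain steel ring weight, about 170 g, 50 mm outer diameter, 12 mm thick, with a 13.5 mm bore; lies flat on the mat; the point is its centre, half-way up, and z is the bore's axis. All four rings are alike
- ring3_c (a point): plain steel ring weight, about 170 g, 50 mm outer diameter, 12 mm thick, with a 13.5 mm bore; lies flat on the mat; the point is its centre, half-way up, and z is the bore's axis. All four rings are alike
- ring4_c (a point): plain steel ring weight, about 170 g, 50 mm outer diameter, 12 mm thick, with a 13.5 mm bore; lies flat on the mat; the point is its centre, half-way up, and z is the bore's axis. All four rings are alike
- vial: bystander: small sealed amber vial, 28 mm wide, 29 mm tall, standing in the middle of the mat between the rings; origin at its underside
- dish: bystander: covered clear round dish, 72 mm wide, 16 mm tall, on the bench near the robot; origin at its underside
- beaker: bystander: glass beaker, 72 mm wide, 85 mm tall, at the left; origin at its underside
- spatula: bystander: spatula, 190 mm long, lying on the bench at the right; origin at its underside near the middle
Mind the look-alikes: they are no part of the job. What is shaped like the part that bears ring2_c but green or yellow is not meant.

How it is judged:
By the outcome, as a careful person would: the job done as asked, in the order asked, and still so for the second after the job is handed in, with the robot touching nothing.
It also fails if it takes over 72 s, if anything falls off the work surface, if the arm or the gripper's body presses on something with over 40 N, if the wrist force passes 120 N, or if a joint passes its speed limit or range.

## Working session

There is one attempt and no reset: what is moved stays moved. The work goes in short steps, Python scripts to look and compute and a tool call to move; the robot and the scene stay as the last step left them, time stands still between calls to the robot, and variables do not carry over. Pictures are saved under pics/ and viewed, on a budget of 10 in all, crops included, one or two more only if the job needs it, and the job is handed in when it is done.

Besides the shell and the picture viewer there is one more tool, called after "Request:" by a JSON object that holds its "api" and its "payload". move_arm: Moves the arm, as the interface text tells. Its arguments: {"type":"object","properties":{"moves":{"type":"array"},"hand":{"type":"number"},"grip_force":{"type":"number"}},"required":["moves"]}

```bash
mkdir -p pics; ls
cat > h.py <<'E'
import numpy as np,cv2
from scipy.spatial.transform import Rotation as R
from cell import arm
def rot(a):
    a=np.array(a,float)
    return a if a.shape==(3,3) else (R.from_rotvec(a).as_matrix() if a.size==3 else R.from_quat(a).as_matrix())
def ray(c,u,v):
    x=(u-c['cx'])/c['fx'];y=(v-c['cy'])/c['fy'];X,Y=x,y
    for _ in range(20):
        s=1+c['k1']*(X*X+Y*Y);X,Y=x/s,y/s
    return rot(c['attitude'])@np.array([X,-Y,-1])
def plane(c,u,v,z):
    d=ray(c,u,v);o=np.array(c['xyz']);return o+d*(z-o[2])/d[2]
def proj(c,p):
    q=rot(c['attitude']).T@(np.array(p)-np.array(c['xyz']));x,y=q[0]/-q[2],-q[1]/-q[2]
    s=1+c['k1']*(x*x+y*y);return np.array([c['fx']*x*s+c['cx'],c['fy']*y*s+c['cy']])
E
python3 - <<'E'
from h import *
for n in ("scene","top"):
    print(n,arm.get_calibration(n));cv2.imwrite(f"pics/{n}0.png",arm.capture(n))
s=arm.read_state();print(s)
E
```

```text
pics
scene {'fx': 505.7633277539084, 'fy': 505.7633277539084, 'cx': 312.68983482546986, 'cy': 241.16213837329164, 'k1': 0.024694683523915267, 'xyz': array([ 1.48986115, -0.76257836,  0.97032929]), 'attitude': array([0.90239343, 0.43032178, 0.84363536])}
top {'fx': 439.95840174827566, 'fy': 439.95840174827566, 'cx': 320.55927271349896, 'cy': 233.34136898731043, 'k1': 0.02712067603680386, 'xyz': array([0.33492605, 0.01460515, 1.08153376]), 'attitude': array([ 0.13978935, -0.12246003, -1.57300405])}
{'time_s': 0.1, 'q': array([ 1.07913223e+00,  2.64690878e-01,  1.60520584e+00,  2.07304140e-05,
        1.27371690e+00, -3.69343363e-02]), 'joint_vel': array([-1.26367846e-03, -2.19903983e-03, -2.18013657e-03, -2.01555575e-04,
        1.42855762e-03, -4.45762706e-05]), 'tau': array([-1.78621985e-04, -5.03617465e+01, -3.58072293e+01,  7.30146188e-02,
        2.31856434e-02, -5.54240694e-05]), 'eef_pos': array([0.29619035, 0.60583948, 0.23752078]), 'eef_rot': array([ 2.66417242,  1.66300015, -0.00276779]), 'wrist_force': array([ 0.18562661,  0.57286673, -0.55292639]), 'ft_torque': array([ 0.05862667, -0.03502346, -0.02968521]), 'width': 0.08798296944747806}
```

View pics/top0.png

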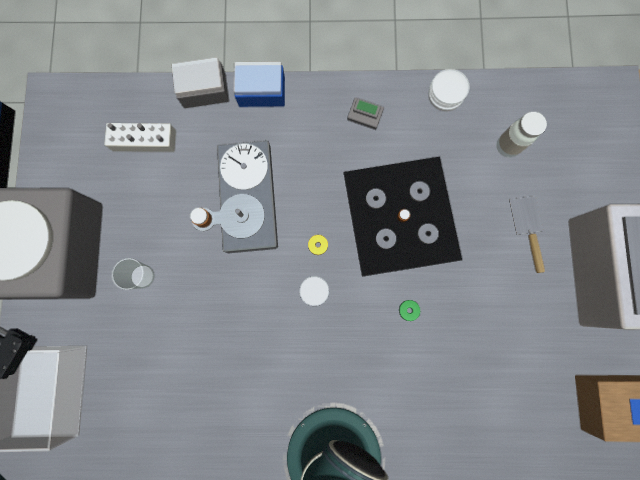

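View pics/scene0.png

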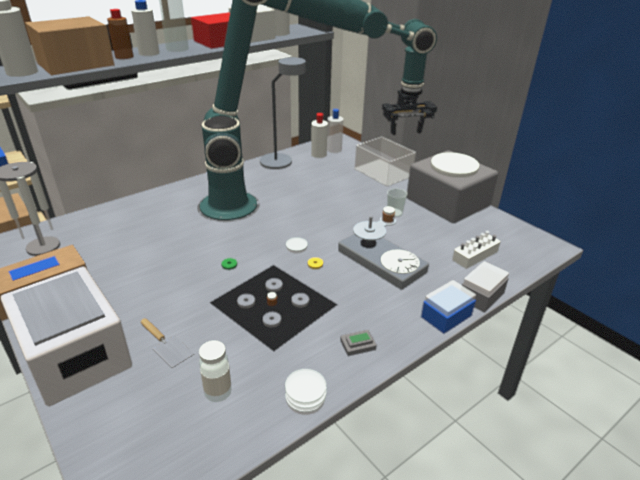

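```bash
cat > m.py <<'E'
from h import *
im=cv2.imread('pics/top0.png');c=arm.get_calibration('top')
g=cv2.cvtColor(im,cv2.COLOR_BGR2GRAY);hsv=cv2.cvtColor(im,cv2.COLOR_BGR2HSV)
m=(g<45).astype(np.uint8);n,l,st,ce=cv2.connectedComponentsWithStats(m)
for i in range(1,n):
    if st[i,4]>4000 and 340<ce[i][0]<470:
        k=(l==i).astype(np.uint8);cs,_=cv2.findContours(k,cv2.RETR_EXTERNAL,2);h=max(cs,key=cv2.contourArea)
        b=cv2.boxPoints(cv2.minAreaRect(h));P=np.array([plane(c,*p,.003) for p in b]);print('mat',b.round(1).tolist(),P.round(4).tolist(),P.mean(0).round(4))
        fill=np.zeros_like(k);cv2.drawContours(fill,[h],-1,1,-1)
        inn=((fill>0)&(g>70)).astype(np.uint8)
        cs,_=cv2.findContours(inn,cv2.RETR_EXTERNAL,2)
        for q in cs:
            if cv2.contourArea(q)>60:
                (u,v),r=cv2.minEnclosingCircle(q);print('ring',round(u,1),round(v,1),round(r,1),hsv[int(v)-6,int(u)],plane(c,u,v,.012).round(4))
# housing
k=((g>50)&(g<95)).astype(np.uint8);k[:135]=0;k[256:]=0;k[:,:210]=0;k[:,285:]=0
cs,_=cv2.findContours(k,cv2.RETR_EXTERNAL,2);h=max(cs,key=cv2.contourArea)
b=cv2.boxPoints(cv2.minAreaRect(h));P=np.array([plane(c,*p,.045) for p in b]);print('housing',b.round(1).tolist(),P.round(4).tolist())
w=(g>205).astype(np.uint8);n,l,st,ce=cv2.connectedComponentsWithStats(w)
for i in range(1,n):
    if st[i,4]>150 and 200<ce[i][0]<345: print('white',ce[i],st[i],plane(c,*ce[i],.045).round(4))
cv2.imwrite('pics/crop.png',np.hstack([cv2.resize(im[130:260,185:285],None,fx=4,fy=4,interpolation=3),cv2.resize(im[145:275,340:440+25],None,fx=3.2,fy=4,interpolation=3)]))
E
python3 m.py
```

```text
mat [[343.5, 172.0], [442.70001220703125, 154.5], [461.20001220703125, 259.1000061035156], [362.0, 276.6000061035156]] [[0.6744, -0.0332, 0.003], [0.7181, -0.2862, 0.003], [0.4503, -0.3176, 0.003], [0.4088, -0.0746, 0.003]] [ 0.5629 -0.1779  0.003 ]
ring 385.7 238.2 10.2 [112  19 148] [ 0.5019 -0.1338  0.012 ]
ring 428.0 233.0 10.4 [108  20 152] [ 0.514  -0.2378  0.012 ]
ring 404.2 214.3 5.8 [11 78 46] [ 0.5615 -0.1813  0.012 ]
ring 375.5 197.7 10.0 [111  21 156] [ 0.6042 -0.1116  0.012 ]
ring 419.5 190.5 10.1 [112  18 154] [ 0.6217 -0.2216  0.012 ]
housing [[226.0, 252.0], [270.0, 157.0], [310.1000061035156, 175.60000610351562], [266.1000061035156, 270.6000061035156]] [[0.4662, 0.2504, 0.045], [0.701, 0.1491, 0.045], [0.6528, 0.0504, 0.045], [0.4215, 0.1545, 0.045]]
white [243.26221264 168.23850575] [ 220  145   47   44 1392] [0.6728 0.2143 0.045 ]
white [317.68487395 244.26470588] [309 235  19  19 238] [0.4832 0.0326 0.045 ]
white [313.83333333 290.697411  ] [300 277  28  28 618] [0.3737 0.042  0.045 ]
```

View pics/crop.png

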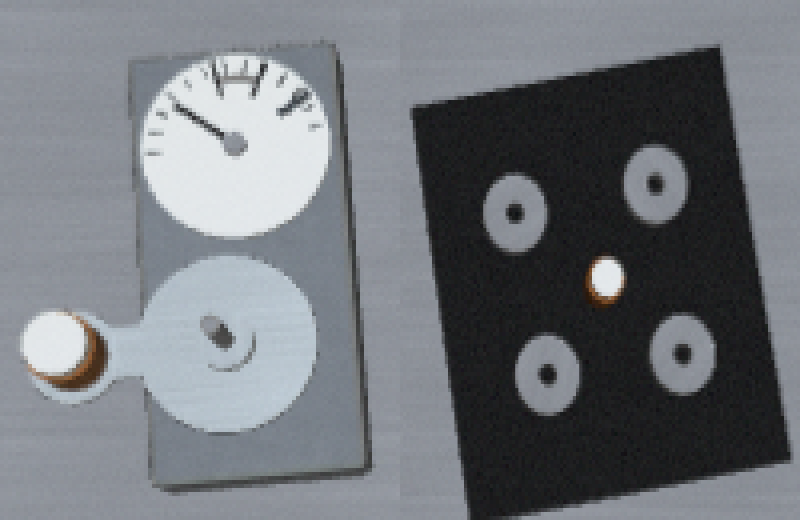

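The crop shows the scale with the needle at about 0.7 rad, the spindle tip near top-image (237,211), and the vial at (404,214). Four identical grey steel rings lie on the mat at top-image (386,238), (428,233), (376,198) and (420,191). Green (410,310) and yellow (318,244) are coloured look-alikes lying off the mat, so they are not meant.

Run:
```python
from h import *
c=arm.get_calibration('top')
P=np.array([plane(c,*p,.045) for p in [(217.5,145),(268.75,140.5),(277.5,246.75),(223.25,251.75)]]);print(P.round(4),P.mean(0))
x=(P[0]+P[1]-P[2]-P[3]);print('yaw',np.degrees(np.arctan2(x[1],x[0])))
print('tip',plane(c,237.5,211.25,.145),'dial',plane(c,185+235/4,130+145/4,.045))
w=arm.get_calibration('wrist');s=arm.read_state();T=rot(s['eef_rot'])
print('cam in tool',T.T@(np.array(w['xyz'])-s['eef_pos']),'look',T.T@(rot(w['attitude'])@[0,0,-1]),w['fx'],T)
```

```text
[[0.7329 0.2793 0.045 ]
 [0.7436 0.1527 0.045 ]
 [0.4779 0.1282 0.045 ]
 [0.4669 0.257  0.045 ]] [0.60533699 0.20431281 0.045     ]
yaw 5.032791573830243
tip [0.54282117 0.2053385  0.145     ] dial [0.67782831 0.21319821 0.045     ]
cam in tool [-0.00074935 -0.08163641 -0.14579177] look [1.64711274e-04 3.12911654e-01 9.49782222e-01] 424.4507510085032 [[ 4.39224044e-01  8.98377034e-01 -9.71555426e-04]
 [ 8.98375291e-01 -4.39225108e-01 -1.77221424e-03]
 [-2.01884811e-03 -9.44222830e-05 -9.99997958e-01]]
```

Request:
{"api": "move_arm", "payload": {"moves": [[-3.14,4.97,0,0],[-3.14,4.97,0,0],[-3.14,4.97,0,0],[-3.14,4.97,0,0],[-3.14,4.97,0,0],[-3.14,4.97,0,0],[-3.14,4.97,0,0],[-3.14,4.97,0,0],[0,0,0,10.6],[0,0,0,10.6],[0,0,0,10.6],[0,0,0,10.6]], "hand": 6.4, "grip_force": 12}}

```text
time_s: 1.6
eef_pos: [0.543, 0.2058, 0.2381]
eef_rot: [3.088, 0.577, -0.002]
wrist_force: [-0.2, 0.9, 0.1]
width: 0.064
```

Request:
{"api": "move_arm", "payload": {"moves": [[0,0,0,10.6],[0,0,0,10.6],[0,0,0,0],[0,0,0,0]]}}

```text
time_s: 2.1
eef_pos: [0.5431, 0.206, 0.2384]
eef_rot: [3.141, 0.014, -0.001]
wrist_force: [-0.0, -0.9, 0.4]
width: 0.064
```

Run:
```python
from h import *
import json
s=arm.read_state();print(s['time_s'],s['eef_pos'],s['eef_rot'],s['width'])
w=arm.get_calibration('wrist');im=arm.capture('wrist');cv2.imwrite('pics/w1.png',im)
json.dump({k:(v.tolist() if hasattr(v,'tolist') else v) for k,v in w.items()},open('w1.json','w'))
print(proj(w,[.543,.205,.145]))
```

```text
2.1 [0.5431483  0.20599947 0.23839748] [ 3.14138378e+00  1.41684812e-02 -8.93410236e-04] 0.06396303756493996
[329.25634613 238.61329351]
```

View pics/w1.png

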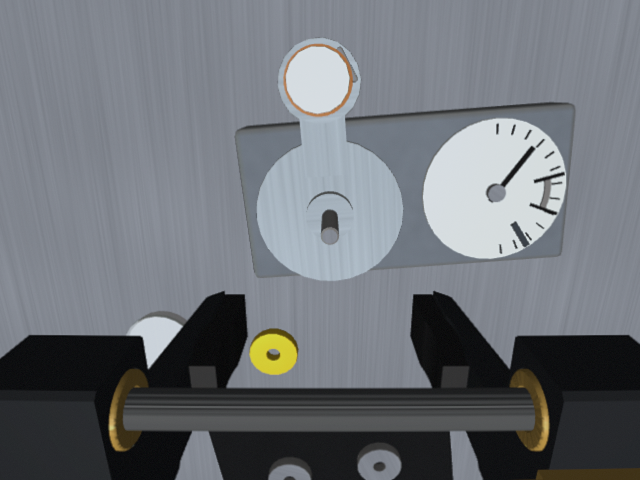

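The wrist view shows the spindle tip disc at about (330,236), right where predicted. The needle, from hub (496,193) to (533,149), reads about 0.7, so two rings should be enough. Next I refine the tip and move on to the first ring.

```bash
cat > n.py <<'E'
import sys,json
from h import *
def needle(im,w):  # dark pixels around dial hub, seen with camera calibration w; z=.048
    g=cv2.cvtColor(im,cv2.COLOR_BGR2GRAY);D=np.array([.6778,.2132,.046]);return g
E
python3 - <<'E'
from h import *
import json
w=json.load(open('w1.json'));im=cv2.imread('pics/w1.png');g=cv2.cvtColor(im,cv2.COLOR_BGR2GRAY)
print(g[222:250:2,314:348:2])
# needle & ticks: dark pixels near dial -> world polar about hub
hub=plane(w,496,193,.046)[:2];print('hub',hub)
vs,us=np.where(g[115:262,420:572]<90);pts=np.array([plane(w,u+420,v+115,.046)[:2] for u,v in zip(us,vs)])-hub
r=np.hypot(*pts.T);yaw=np.radians(5);a=np.pi/2+yaw-np.arctan2(pts[:,1],pts[:,0])
for lo,hi in ((.015,.035),(.045,.056)):
    k=(r>lo)&(r<hi);h,e=np.histogram(a[k],60,(-.5,3.5));print(lo,[(round(e[i]+.033,2),int(h[i])) for i in range(60) if h[i]>1])
E
```

```text
[[173 173 174 174  69  56  57  57  57  58  55  50 143 176 175 176 177]
 [174 174 175 174  63  55  57  58  57  57  54  50 124 179 178 177 177]
 [176 175 174 174  62  54  53  59  62  56  53  50 116 178 176 177 178]
 [176 177 177 177  60  66 119 120 121 112  99  52  98 183 182 182 183]
 [180 181 182 180  81 131 133 137 134 134 118 112  92 181 179 178 177]
 [178 178 178 173 126 135 141 139 135 136 136 117 102 177 175 175 175]
 [178 174 174 163 132 137 140 139 135 135 136 135 114 174 173 173 180]
 [183 177 172 163 133 136 141 140 136 136 136 138 119 175 176 179 181]
 [184 178 175 174 132 136 140 139 137 135 137 137 135 173 177 180 182]
 [185 178 174 177 138 135 139 139 138 134 137 125 168 172 177 180 181]
 [184 180 174 176 176 139 137 137 137 132 129 163 174 172 177 180 181]
 [184 180 174 176 179 182 173 143 143 154 174 182 175 172 178 180 181]
 [182 181 173 175 177 181 181 174 179 179 178 181 177 173 177 180 180]
 [182 181 175 177 177 180 180 175 177 179 178 181 177 172 177 181 181]]
hub [0.6792071  0.21164022]
0.015 [(np.float64(0.6), 37), (np.float64(0.67), 49), (np.float64(0.73), 34), (np.float64(1.33), 13), (np.float64(1.93), 7), (np.float64(2.0), 5), (np.float64(2.53), 3), (np.float64(2.6), 11), (np.float64(2.67), 12)]
0.045 [(np.float64(-0.0), 10), (np.float64(0.2), 15), (np.float64(0.47), 13), (np.float64(0.73), 13), (np.float64(0.93), 7), (np.float64(1.0), 6), (np.float64(1.2), 9), (np.float64(1.33), 36), (np.float64(1.47), 5), (np.float64(1.73), 7), (np.float64(1.93), 18), (np.float64(2.0), 19), (np.float64(2.27), 4), (np.float64(2.53), 9), (np.float64(2.6), 42), (np.float64(2.67), 18), (np.float64(2.73), 4), (np.float64(2.8), 5), (np.float64(3.0), 9)]
```

Request:
{"api": "move_arm", "payload": {"moves": [[-0.7,5.67,0,0],[-0.7,5.67,0,0],[-0.7,5.67,2.3,0],[-0.7,5.67,2.3,0],[-0.7,5.67,2.3,0],[-0.6,5.65,2.3,0],[0,0,3.8,0],[0,0,0,0],[0,0,0,0]]}}

```text
time_s: 3.28
eef_pos: [0.505, -0.1339, 0.1096]
eef_rot: [3.141, 0.011, 0.001]
wrist_force: [0.0, -0.5, -0.4]
width: 0.064
```

Run:
```python
from h import *
import json
w1=json.load(open('w1.json'));t=plane(w1,330.3,236,.1453);print('tip',t,'rel',t-np.array([.54315,.2060,.2384]))
s=arm.read_state();print(s['time_s'],s['eef_pos'],s['eef_rot'])
w=arm.get_calibration('wrist');im=arm.capture('wrist');cv2.imwrite('pics/w2.png',im);g=cv2.cvtColor(im,cv2.COLOR_BGR2GRAY)
m=((g>75)).astype(np.uint8);m[300:]=0
cs,h=cv2.findContours(m,cv2.RETR_CCOMP,cv2.CHAIN_APPROX_NONE)
for i,q in enumerate(cs):
    if 60<cv2.contourArea(q)<12000 and len(q)>5: print(h[0][i][3]>=0,cv2.contourArea(q),cv2.fitEllipse(q),plane(w,*cv2.fitEllipse(q)[0],.015).round(4))
```

```text
tip [0.54360296 0.20674726 0.1453    ] rel [ 0.00045296  0.00074726 -0.0931    ]
3.275 [ 0.50499893 -0.13391014  0.10963402] [3.14143368e+00 1.14940352e-02 1.23466120e-03]
False 145.0 ((410.9859924316406, 294.5665588378906), (7.972451686859131, 29.163408279418945), 79.4012680053711) [ 0.5565 -0.1721  0.015 ]
False 5290.0 ((322.27801513671875, 232.59671020507812), (81.6156234741211, 82.55597686767578), 100.64127349853516) [ 0.5008 -0.1316  0.015 ]
True 266.0 ((322.4375305175781, 232.6632537841797), (16.507904052734375, 20.730764389038086), 91.53514099121094) [ 0.5009 -0.1316  0.015 ]
False 5849.5 ((494.3097229003906, 197.76101684570312), (82.94693756103516, 89.87141418457031), 65.84356689453125) [ 0.601  -0.1095  0.015 ]
True 223.0 ((493.266357421875, 198.35125732421875), (13.62683391571045, 21.014116287231445), 37.38666915893555) [ 0.6004 -0.1099  0.015 ]
```

View pics/w2.png

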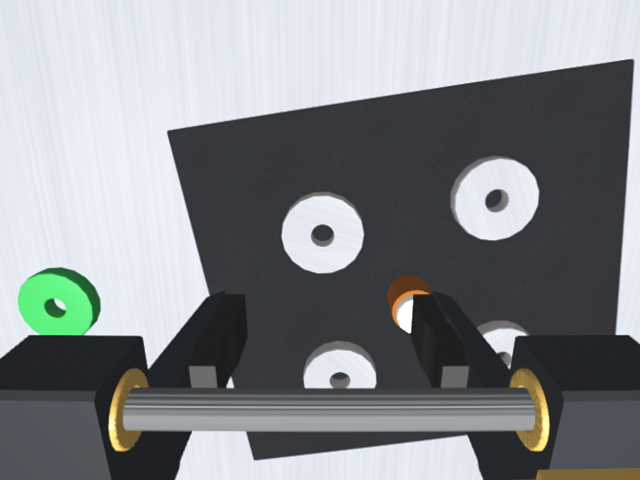

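The wrist view shows ring A at (322,233), with its bore centre at (0.5008, -0.1316). The vial is at (412,305), clear of the fingers. Going down to grasp.

Request:
{"api": "move_arm", "payload": {"moves": [[-0.42,-0.23,4.5,0],[0,0,4.5,0],[0,0,1.4,0],[0,0,0,0],[0,0,0,0]], "hand": 6.4}}

```text
time_s: 3.95
eef_pos: [0.502, -0.1321, 0.0065]
eef_rot: [3.141, 0.011, 0.005]
wrist_force: [-0.7, -0.1, -0.3]
width: 0.064
```

Request:
{"api": "move_arm", "payload": {"moves": [[0,0,0,0],[0,0,0,0],[0,0,0,0],[0,0,0,0]], "hand": 4.5, "grip_force": 25}}

```text
time_s: 4.45
eef_pos: [0.5011, -0.1321, 0.0057]
eef_rot: [3.141, 0.009, 0.003]
wrist_force: [-1.2, 1.1, 6.4]
width: 0.0497
```

Request:
{"api": "move_arm", "payload": {"moves": [[0,0,-2.5,0],[0,0,-5,0],[0,0,-6,0],[0,0,-6,0],[0.7,-5.64,0,0],[0.7,-5.64,0,0],[0.7,-5.64,0,0],[0.7,-5.64,0,0],[0.7,-5.64,0,0],[0.7,-5.64,0,0],[0,0,2.4,0],[0,0,0,0]]}}

```text
time_s: 5.95
eef_pos: [0.5376, 0.2066, 0.1726]
eef_rot: [3.139, 0.012, -0.01]
wrist_force: [-0.5, 0.3, -1.5]
width: 0.0493
```

Request:
{"api": "move_arm", "payload": {"moves": [[0,0,0,0],[0,0,0,0]]}}

```text
time_s: 6.2
eef_pos: [0.5407, 0.2061, 0.1766]
eef_rot: [-3.141, -0.007, -0.002]
wrist_force: [-0.6, 0.4, -0.9]
width: 0.0493
```

Run:
```python
from h import *
s=arm.read_state();print(s['time_s'],s['eef_pos'],s['eef_rot'],s['wrist_force'])
w=arm.get_calibration('wrist');im=arm.capture('wrist');cv2.imwrite('pics/w3.png',im)
p=np.array(s['eef_pos']);print(proj(w,p+[0,0,.009]),proj(w,[.5436,.2067,.1453]))
```

```text
6.2 [0.54071063 0.20608677 0.17661545] [-3.14122946e+00 -7.32426967e-03 -1.96539219e-03] [-0.57259941  0.44126354 -0.94115933]
[330.17378341 326.55738459] [336.04763752 279.42002531]
```

View pics/w3.png

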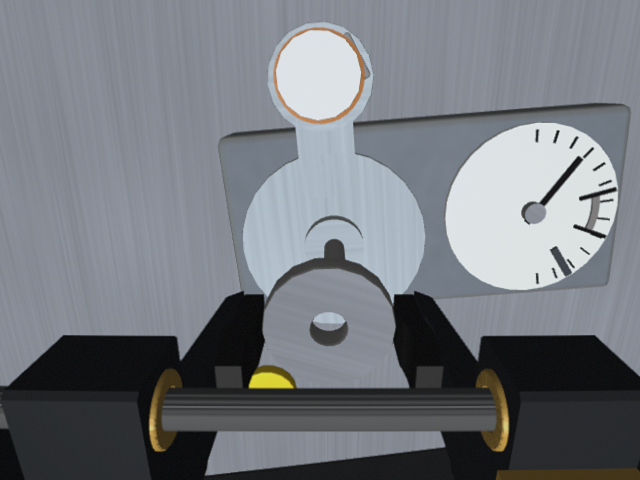

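The wrist view shows the held ring level with its bore at (329,330), near the expected TCP projection (330,327). Needle is still at about 0.68. Centring over the tip, then going down 8 mm past it and checking whether the needle moved.

Request:
{"api": "move_arm", "payload": {"moves": [[0.32,0,1.2,0],[0,0,1.0,0],[0,0,0.3,0],[0,0,0,0],[0,0,0,0]]}}

```text
time_s: 6.88
eef_pos: [0.5435, 0.2069, 0.1509]
eef_rot: [-3.141, -0.009, -0.0]
wrist_force: [0.5, -0.4, -1.9]
width: 0.0493
```

```bash
cat > n.py <<'E'
from h import *
def needle(im,w,uv=None):
    g=cv2.cvtColor(im,cv2.COLOR_BGR2GRAY);hub=np.array([.6792,.2116])
    H=proj(w,[*hub,.046]).astype(int)
    # refine the hub: grey knob
    P=[];
    for v in range(max(H[1]-80,0),min(H[1]+80,480)):
        for u in range(max(H[0]-80,0),min(H[0]+80,640)):
            if g[v,u]<90: P.append(plane(w,u,v,.046)[:2])
    p=np.array(P)-hub;r=np.hypot(*p.T);a=np.pi/2+np.radians(5)-np.arctan2(p[:,1],p[:,0])
    k=(r>.014)&(r<.024)&(a>-.3)&(a<3.3);k2=(r>.014)&(r<.030)&(a>-.3)&(a<3.3)
    return np.median(a[k]),np.std(a[k]),k.sum()
def look(name):
    s=arm.read_state();w=arm.get_calibration('wrist');im=arm.capture('wrist');cv2.imwrite(f'pics/{name}.png',im)
    print(round(s['time_s'],2),np.round(s['eef_pos'],4),np.round(s['eef_rot'],3),np.round(s['wrist_force'],1),round(s['width'],4),'needle',np.round(needle(im,w),2))
    return im,w,s
E
python3 - <<'E'
from n import *
look('w4')
E
```

```text
6.88 [0.5435 0.2069 0.1509] [-3.141 -0.009 -0.   ] [ 0.5 -0.4 -1.9] 0.0493 needle [7.3e-01 7.0e-02 1.1e+02]
```

Request:
{"api": "move_arm", "payload": {"moves": [[0.04,0.07,0,0],[0,0,0.2,0],[0,0,0.2,0],[0,0,0.2,0],[0,0,0.2,0],[0,0,0,0]]}}

```text
time_s: 7.68
eef_pos: [0.5438, 0.2061, 0.1426]
eef_rot: [-3.142, -0.009, -0.0]
wrist_force: [0.2, 0.3, -0.3]
width: 0.0495
```

Run:
```python
from n import *
look('w5')
```

```text
7.67 [0.5438 0.2061 0.1426] [-3.142 -0.009 -0.   ] [ 0.2  0.3 -0.3] 0.0495 needle [1.04e+00 7.00e-02 1.16e+02]
```

Run:
```python
import cv2
a=cv2.imread('pics/w5.png')[200:420,220:440];b=cv2.imread('pics/w4.png')[200:420,220:440]
import numpy as np
cv2.imwrite('pics/c5.png',cv2.resize(np.hstack([b,a]),None,fx=1.8,fy=1.8,interpolation=2))
```

```text
(no output)
```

View pics/c5.png

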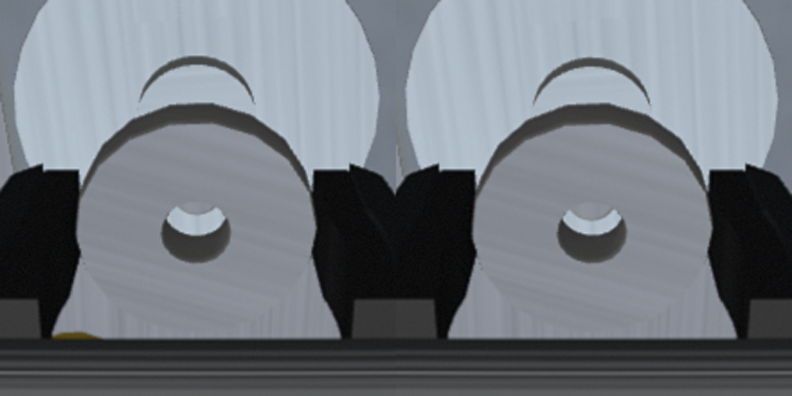

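Run:
```python
import cv2,json
from n import *
g=cv2.cvtColor(cv2.imread('pics/w5.png'),6)
print(g[306:350:1,329]);
for v in (314,316,318,320,322,324): print(v,g[v,306:352])
w=arm.get_calibration('wrist');s=arm.read_state();p=s['eef_pos'];z=p[2]-.0027
f=lambda x,y,zz:proj(w,[p[0]+x,p[1]+y,zz]).round(1)
for nm,r,zz in (('top',.00675,z+.012),('bot',.00675,z),('tip',.0055,z)): print(nm,f(0,r,zz),f(0,0,zz),f(0,-r,zz),f(r,0,zz))
```

```text
[137 137 138 137 135 134 138 141 143 143 143 143 143 143 143 138 148 177
 180 179 178 179 180 180 120  61  55  56  55  57  58  57  57  57  58  60
  59  63  68  84 127 142 140 139]
314 [139 140 139 139 140 140 140 138 139 138 136 137 138 138 140 142 144 146
 145 143 145 144 144 143 142 139 139 141 141 141 141 142 139 135 135 136
 135 136 137 138 137 137 138 138 138 139]
316 [136 136 138 138 138 138 138 139 139 143 150 140 139 140 140 142 144 146
 145 144 145 144 144 143 141 139 140 142 142 142 142 142 132 127 145 156
 140 134 136 136 135 135 136 136 137 137]
318 [136 135 135 136 136 136 135 123 148 179 185 181 153 141 138 142 144 145
 145 144 145 144 144 143 143 139 139 141 141 141 133 125 138 173 190 188
 179 130 132 136 135 136 136 136 136 136]
320 [137 137 136 136 135 134 137 176 182 181 183 184 184 182 172 146 140 143
 144 144 143 143 144 143 141 138 135 134 132 134 156 183 189 189 190 187
 183 182 177 117 133 137 137 136 136 137]
322 [139 140 140 139 137  90  80 175 185 182 183 183 184 184 186 188 188 187
 178 174 163 151 148 148 158 163 173 183 186 186 187 187 188 189 191 188
 184 178 129  72  86 133 138 138 137 137]
324 [137 138 140 137  96  56  46  60 124 176 185 185 184 184 186 188 189 191
 192 189 188 184 181 180 182 186 188 187 186 185 184 186 187 189 191 191
 180 105  59  59  72 108 139 141 140 139]
top [330.2 310.6] [330.1 327.1] [330.  343.1] [348.6 327.1]
bot [330.1 295.6] [330.  311.1] [329.9 326.3] [347.2 311.2]
tip [330.1 298.5] [330.  311.1] [329.9 323.5] [344.  311.2]
```

Looking up close through the bore, the tip sits about 2.3 mm towards +y relative to the bore, with x centred. Lifting clear, shifting and lowering again.

Request:
{"api": "move_arm", "payload": {"moves": [[0,0,-0.8,0],[-0.02,-0.23,0,0],[0,0,0,0],[0,0,0.2,0],[0,0,0.2,0],[0,0,0.2,0],[0,0,0.3,0],[0,0,0,0]]}}

```text
time_s: 8.72
eef_pos: [0.5432, 0.2082, 0.1412]
eef_rot: [3.141, 0.009, -0.001]
wrist_force: [-0.2, -0.5, -1.6]
width: 0.0496
```

Run:
```python
from n import *
im,w,s=look('w6');g=cv2.cvtColor(im,6);print(g[300:350,329]);
for v in (314,316,318,320,322,324): print(v,g[v,306:352])
```

```text
8.72 [0.5432 0.2082 0.1412] [ 3.141e+00  9.000e-03 -1.000e-03] [-0.2 -0.5 -1.6] 0.0496 needle [7.4e-01 7.0e-02 1.2e+02]
[140 139 141 138 137 137 136 137 138 136 136 134 129 133 141 143 142 144
 144 144 144 144 142 143 144 143 144 144 143 144 145 143 145 144 136  82
  56  56  57  57  59  58  58  61  67  82 127 142 140 138]
314 [138 139 139 141 140 140 140 140 139 138 139 133 124 136 135 132 135 136
 134 138 137 144 144 141 140 138 137 134 134 127 123 121 124 130 135 136
 137 137 137 137 136 137 138 138 138 137]
316 [136 136 136 138 137 139 138 138 141 146 101 113 132 136 134 136 141 144
 144 145 144 144 143 142 141 141 140 141 141 143 141 133 121 117 119 124
 132 135 135 135 136 136 136 136 137 137]
318 [135 135 135 135 137 136 133 118 172 156 124 133 137 138 137 142 145 145
 145 145 143 145 143 144 142 138 139 140 141 142 142 141 142 139 123 118
 117  99 123 136 137 137 136 135 134 135]
320 [138 137 137 136 135 133 123 174 182 171 143 135 138 141 140 142 144 145
 146 144 144 144 143 144 141 141 139 141 142 143 142 142 141 143 141 121
 118 121 133 129 135 137 137 136 136 135]
322 [140 140 140 141 137  87  79 175 185 170 140 136 138 141 142 142 143 145
 146 145 144 144 143 142 143 140 140 140 142 143 143 141 142 142 144 134
 120 121 123  72  85 128 138 138 137 137]
324 [137 137 139 138  95  54  48  66 124 164 141 137 140 142 141 142 143 145
 145 145 145 143 143 144 143 141 139 139 141 142 142 142 142 143 144 138
 124 124  84  61  71 109 139 141 139 139]
```

Needle is back at its baseline of 0.74, so the ring is threaded. Lowering it to the seat, a little past first contact so the load transfers while it is still held.

Request:
{"api": "move_arm", "payload": {"moves": [[0.04,0,0.3,0],[0,0,0.4,0],[0,0,0.4,0],[0,0,0.4,0],[0,0,0.4,0],[0,0,0.4,0],[0,0,0.4,0],[0,0,0.3,0],[0,0,0.3,0],[0,0,0,0],[0,0,0,0]]}}

```text
time_s: 10.15
eef_pos: [0.544, 0.2084, 0.1088]
eef_rot: [-3.142, -0.009, -0.0]
wrist_force: [0.3, -0.8, -1.5]
width: 0.0493
```

Run:
```python
from n import *
im,w,s=look('w7')
```

```text
10.15 [0.544  0.2084 0.1088] [-3.142 -0.009 -0.   ] [ 0.3 -0.8 -1.5] 0.0493 needle [7.80e-01 8.00e-02 1.67e+02]
```

Request:
{"api": "move_arm", "payload": {"moves": [[0,0,0.2,0],[0,0,0.2,0],[0,0,0.2,0],[0,0,0.2,0],[0,0,0.1,0],[0,0,0,0],[0,0,0,0]]}}

```text
time_s: 11.08
eef_pos: [0.5441, 0.2084, 0.0999]
eef_rot: [-3.141, -0.009, -0.001]
wrist_force: [1.1, -0.3, -1.2]
width: 0.0496
```

Run:
```python
from n import *
im,w,s=look('w8')
```

```text
11.07 [0.5441 0.2084 0.0999] [-3.141e+00 -9.000e-03 -1.000e-03] [ 1.1 -0.3 -1.2] 0.0496 needle [1.23e+00 8.00e-02 1.61e+02]
```

Needle reads 1.23, so the ring is seated with its weight on the pan. Releasing.

Request:
{"api": "move_arm", "payload": {"moves": [[0,0,0,0],[0,0,0,0],[0,0,0,0],[0,0,-2,0],[0,0,-5,0],[0,0,-6,0],[0,0,0,0],[0,0,0,0]], "hand": 6.4}}

```text
time_s: 12.12
eef_pos: [0.5441, 0.2084, 0.2309]
eef_rot: [-3.141, -0.009, -0.002]
wrist_force: [-0.1, -0.4, -0.8]
width: 0.0644
```

Run:
```python
from n import *
im,w,s=look('w9')
import json;json.dump({k:(v.tolist() if hasattr(v,'tolist') else v) for k,v in w.items()},open('w9.json','w'))
p=proj(w,[.5436,.207,.138]);print(p)
```

```text
12.12 [0.5441 0.2084 0.2309] [-3.141e+00 -9.000e-03 -2.000e-03] [-0.1 -0.4 -0.8] 0.0644 needle [ 1.11  0.06 59.  ]
[328.35901735 239.66215384]
```

View pics/w9.png

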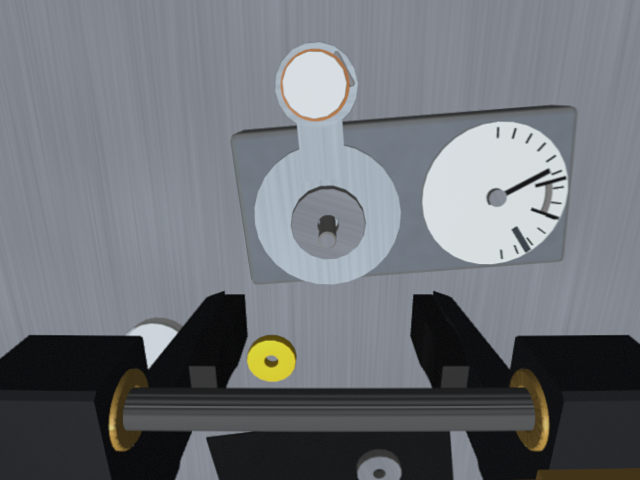

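The wrist view shows the ring flat on its seat around the spindle, with the tip at (328,241). The needle, hub (497,198) to (550,171), reads about 1.13, just short of the sector. One more ring is needed: ring D.

Request:
{"api": "move_arm", "payload": {"moves": [[0.91,5.3,0,0],[0.91,5.3,0,0],[0.91,5.3,2.3,0],[0.91,5.3,2.3,0],[0.91,5.3,2.3,0],[0.91,5.3,2.3,0],[0,0,3.0,0],[0,0,0,0],[0,0,0,0],[0,0,0,0]]}}

```text
time_s: 13.42
eef_pos: [0.6013, -0.1087, 0.1091]
eef_rot: [3.141, 0.011, 0.003]
wrist_force: [0.3, 0.3, 0.5]
width: 0.0639
```

Run:
```python
from n import *
s=arm.read_state();w=arm.get_calibration('wrist');im=arm.capture('wrist');cv2.imwrite('pics/w10.png',im);g=cv2.cvtColor(im,6)
print(s['time_s'],s['eef_pos'],s['eef_rot'])
m=((g>75)).astype(np.uint8);m[300:]=0
cs,h=cv2.findContours(m,cv2.RETR_CCOMP,cv2.CHAIN_APPROX_NONE)
for i,q in enumerate(cs):
    if 60<cv2.contourArea(q)<12000 and len(q)>5: print(h[0][i][3]>=0,cv2.contourArea(q),cv2.fitEllipse(q),plane(w,*cv2.fitEllipse(q)[0],.015).round(4))
```

```text
13.425 [ 0.60128481 -0.10868484  0.10905102] [3.14115851e+00 1.13179801e-02 3.03913007e-03]
False 5264.0 ((330.97802734375, 237.279052734375), (81.5697021484375, 82.20105743408203), 101.30217742919922) [ 0.6024 -0.1091  0.015 ]
True 260.0 ((330.8882751464844, 237.38314819335938), (16.022729873657227, 20.969205856323242), 87.27919006347656) [ 0.6023 -0.1091  0.015 ]
```

Request:
{"api": "move_arm", "payload": {"moves": [[0.1,0.13,4.5,0],[0,0,4.5,0],[0,0,1.35,0],[0,0,0,0],[0,0,0,0]], "hand": 6.4}}

```text
time_s: 14.1
eef_pos: [0.6029, -0.1106, 0.0059]
eef_rot: [3.141, 0.01, 0.004]
wrist_force: [1.0, -0.2, 0.1]
width: 0.0638
```

Request:
{"api": "move_arm", "payload": {"moves": [[0,0,0,0],[0,0,0,0],[0,0,0,0],[0,0,0,0]], "hand": 4.5, "grip_force": 25}}

```text
time_s: 14.6
eef_pos: [0.6023, -0.1107, 0.005]
eef_rot: [3.141, 0.009, 0.002]
wrist_force: [-0.3, 0.7, 5.8]
width: 0.0489
```

Request:
{"api": "move_arm", "payload": {"moves": [[0,0,-2.5,0],[0,0,-5,0],[0,0,-6,0],[0,0,-6,0],[-0.94,-5.32,0,0],[-0.94,-5.32,0,0],[-0.94,-5.32,0,0],[-0.94,-5.32,0,0],[-0.94,-5.32,0,0],[-0.94,-5.32,0,0],[0,0,2.4,0],[0,0,0,0]]}}

```text
time_s: 16.1
eef_pos: [0.5403, 0.208, 0.1718]
eef_rot: [3.139, 0.012, -0.01]
wrist_force: [-0.2, -0.5, -1.9]
width: 0.0488
```

Request:
{"api": "move_arm", "payload": {"moves": [[0,0,1.5,0],[0,0,0,0],[0,0,0,0],[0,0,0,0]]}}

```text
time_s: 16.6
eef_pos: [0.5437, 0.208, 0.1609]
eef_rot: [-3.141, -0.008, -0.002]
wrist_force: [0.5, 0.1, -1.8]
width: 0.0487
```

Run:
```python
from n import *
im,w,s=look('w11');g=cv2.cvtColor(im,6);p=s['eef_pos']
f=lambda y,zz:proj(w,[p[0],p[1]+y,zz]).round(1)
print('pred top',f(.00675,p[2]+.0095),f(-.00675,p[2]+.0095),'bot',f(.00675,p[2]-.0025),f(-.00675,p[2]-.0025),'TCP-to-tip',p-[.5438,.207,.1388])
print(g[300:350,329]);
for v in (322,324,326,328,330,332): print(v,g[v,306:352])
```

```text
16.6 [0.5437 0.208  0.1609] [-3.141e+00 -8.000e-03 -2.000e-03] [ 0.5  0.1 -1.8] 0.0487 needle [1.17e+00 7.00e-02 9.60e+01]
pred top [330.2 310.8] [329.9 343.3] bot [330.  295.8] [329.8 326.5] TCP-to-tip [-0.00011552  0.00098213  0.02205312]
[139 140 141 141 141 140 140 139 139 139 149 178 180 181 182 181 183 181
 183 182 182 184 184 185 184 186 186 187 192 181  78  54  57  56  57  56
  57  59  60  60  59  60  63  68  78 113 139 139 139 140]
322 [141 139 139 137  98  56  56 122 185 193 187 183 184 185 186 187 188 191
 193 193 193 191 189 184 180 184 189 189 190 188 187 188 190 191 192 191
 190 179 108  62  70 120 137 140 139 139]
324 [141 139 139 125  72  52  50  49  69 128 181 186 184 185 186 187 187 190
 191 193 194 191 189 184 182 184 188 188 189 188 188 188 191 193 195 188
 135  75  57  63  67  87 126 138 139 138]
326 [141 141 138  95  61  51  53  51  52  50  68 126 176 185 189 189 188 190
 193 193 193 192 190 186 181 183 188 189 190 191 191 188 187 133  87  65
  56  58  59  64  68  82 117 137 138 138]
328 [140 141 140 107  66  51  53  54  53  52  52  52  51  60  82 124 154 186
 192 193 195 194 191 192 183 182 187 188 186 136 123  72  62  52  55  57
  59  60  63  65  67  82 117 137 139 138]
330 [140 140 140 111  68  54  53  53  55  54  55  54  54  55  54  53  51  54
  61  61  71  71  71  78  70  63  62  51  52  53  54  55  54  54  56  59
  58  59  63  66  73  85 111 136 137 137]
332 [140 140 141 139  83  60  54  55  55  54  55  55  56  56  57  57  57  56
  56  55  56  55  56  57  57  57  58  57  57  56  57  56  56  57  59  60
  60  63  65  68  79  97 136 139 138 137]
```

The second ring sits in the gripper as the first did, so I reuse the TCP position that threaded ring 1.

Request:
{"api": "move_arm", "payload": {"moves": [[0.03,-0.03,1.0,0],[0,0,0.7,0],[0,0,0,0],[0,0,0.2,0],[0,0,0.2,0],[0,0,0.2,0],[0,0,0.3,0],[0,0,0.2,0],[0,0,0,0],[0,0,0,0]]}}

```text
time_s: 17.9
eef_pos: [0.5435, 0.2084, 0.1322]
eef_rot: [3.141, 0.009, -0.0]
wrist_force: [-0.3, -2.1, -1.5]
width: 0.0489
```

Run:
```python
from n import *
im,w,s=look('w12');g=cv2.cvtColor(im,6)
print(g[300:350,329])
for v in (314,318,322): print(v,g[v,306:352])
```

```text
17.9 [0.5435 0.2084 0.1322] [ 3.141  0.009 -0.   ] [-0.3 -2.1 -1.5] 0.0489 needle [1.33e+00 7.00e-02 1.18e+02]
[140 140 142 142 142 140 142 140 141 139 137 130 127 128 134 143 143 143
 144 144 145 144 145 145 145 145 146 146 145 145 146 145 145 147 147 138
  67  58  60  60  60  59  62  67  76 103 137 139 139 140]
314 [139 138 138 138 138 139 139 140 139 138 133 105  77 100 131 137 136 136
 135 133 133 136 137 134 129 127 123 124 123 122 122 121 118 111  84 118
 134 137 137 136 138 139 139 138 138 139]
318 [138 139 138 138 139 138 138 139 139  96 115 137 139 138 140 144 146 147
 146 146 147 145 146 144 141 141 142 144 145 144 144 141 132 122 120 122
 111  88 109 119 137 138 138 139 140 139]
322 [141 139 139 138  98  55  53  94 136 144 138 139 142 143 143 144 146 148
 147 146 146 146 144 145 143 141 141 143 143 144 144 143 145 144 135 121
 121 118  87  63  70 121 138 140 138 140]
```

Threaded, since a miss would read about 1.8. But the needle is 0.16 high and the side force is -2 N in y, so the ring is rubbing. Shifting it slightly towards -y to ease that.

Request:
{"api": "move_arm", "payload": {"moves": [[0,0.06,0,0],[0,0.03,0,0],[0,0,0,0]]}}

```text
time_s: 18.32
eef_pos: [0.5433, 0.2078, 0.1322]
eef_rot: [-3.141, -0.009, 0.0]
wrist_force: [0.9, -0.3, -2.4]
width: 0.0491
```

Run:
```python
from n import *
look('w13')
```

```text
18.32 [0.5433 0.2078 0.1322] [-3.141 -0.009  0.   ] [ 0.9 -0.3 -2.4] 0.0491 needle [1.21e+00 7.00e-02 1.23e+02]
```

Request:
{"api": "move_arm", "payload": {"moves": [[0.04,0,0.3,0],[0,0,0.3,0],[0,0,0.3,0],[0,0,0.3,0],[0,0,0.3,0],[0,0,0.3,0],[0,0,0.2,0],[0,0,0.2,0],[0,0,0,0],[0,0,0,0]]}}

```text
time_s: 19.62
eef_pos: [0.5439, 0.2077, 0.1103]
eef_rot: [-3.142, -0.009, -0.0]
wrist_force: [-0.3, -0.3, -1.8]
width: 0.0487
```

Run:
```python
from n import *
look('w14')
```

```text
19.62 [0.5439 0.2077 0.1103] [-3.142 -0.009 -0.   ] [-0.3 -0.3 -1.8] 0.0487 needle [1.27e+00 7.00e-02 1.46e+02]
```

Just touching. Continuing about 6 mm to transfer the load.

Request:
{"api": "move_arm", "payload": {"moves": [[0,0,0.15,0],[0,0,0.15,0],[0,0,0.15,0],[0,0,0.1,0],[0,0,0,0],[0,0,0,0]]}}

```text
time_s: 20.42
eef_pos: [0.544, 0.2077, 0.1049]
eef_rot: [-3.141, -0.009, -0.001]
wrist_force: [0.7, 0.2, 0.2]
width: 0.0487
```

Run:
```python
from n import *
look('w15')
```

```text
20.43 [0.544  0.2077 0.1049] [-3.141e+00 -9.000e-03 -1.000e-03] [0.7 0.2 0.2] 0.0487 needle [1.61e+00 7.00e-02 1.44e+02]
```

Request:
{"api": "move_arm", "payload": {"moves": [[0,0,0,0],[0,0,0,0],[0,0,0,0],[0,0,-2,0],[0,0,-5,0],[0,0,-6,0],[0,0,0,0],[0,0,0,0],[0,0,0,0],[0,0,0,0]], "hand": 6.4}}

```text
time_s: 21.72
eef_pos: [0.5428, 0.2073, 0.2328]
eef_rot: [3.141, 0.009, -0.005]
wrist_force: [0.1, 0.2, -0.6]
width: 0.064
```

Run:
```python
from n import *
look('w16')
```

```text
21.73 [0.5428 0.2073 0.2328] [ 3.141  0.009 -0.005] [ 0.1  0.2 -0.6] 0.064 needle [ 1.63  0.06 58.  ]
```

View pics/w16.png

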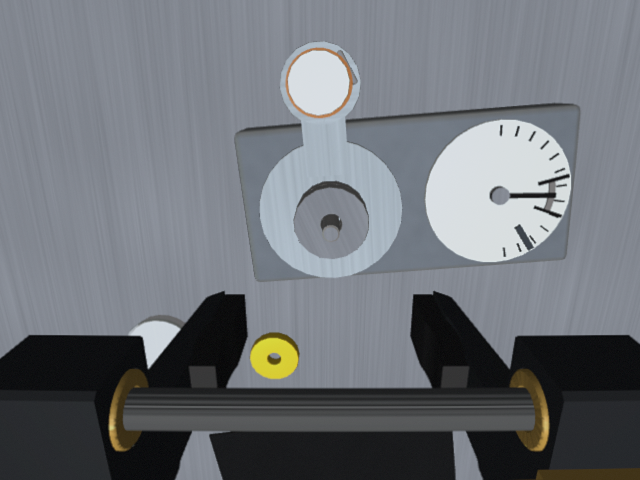

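The needle, hub (500,195) to (555,195), rests mid-sector at 1.63. Both rings are stacked on the spindle at (331,220) and the gripper is clear. Handing in.

```bash
python3 -c "
from cell import arm
print(arm.finish_job())"
```

```text
the job is handed in; nothing more can be done
None
```

The scale is at its working load: I threaded two steel rings from the mat onto the spindle, and the needle now rests at about 1.63 rad. The marked sector runs from 1.37 to 1.97. The job was handed in at about 22 s of the 72 s allowed.

- **Loading:** each ring was lowered until the pan carried its weight, then let go. The needle read about 0.7 at the start and about 1.13 after the first ring. Its highest reading was 1.63, against the overload mark at 2.6.
- **Last check:** the final wrist picture shows both rings stacked on the spindle, the needle in the grey band and the gripper clear. The other two rings were never touched, nor was anything else on the bench. I did not take a final picture of the whole bench.
- **What went wrong on the way:**
  - The first try with ring 1 came down beside the spindle's tip, because the bore was about 2.3 mm off. It pressed the pan to about 1.04, so I lifted, shifted and threaded it.
  - Ring 2 rubbed on the spindle and raised the needle about 0.16. A shift of about 1 mm freed most of it.

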